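# Level the tilting table and hold it

### The job

Level the small tilting table on the desk. Pull the sprung lock plunger at its left side straight out to its stop, where it stays; then grip the knob of the levelling foot at the table's front, press it down so that the foot stands firmly on its pad, and turn it until the bubble sits centred between the two lines of the vial. Finish while still gripping the knob and pressing the foot onto its pad with the bubble centred - do not let go - and leave the loose things round about where they are.

Things in the scene. Friction and masses are not known exactly. Their poses are not given: they have to be found in the camera images.
- level_stand: Steel base of the levelling stand, 190 x 120 x 10 mm, fixed; origin at the centre of its underside, on the desk. x points from the front (knob end, near the robot) to the hinge at the far end, y to the left (plunger's side), z up. Over it lies the tilting table.
- table_hinge (a point): Middle of the tilting table's hinge, 80 mm behind the stand's centre, 45 mm above the desk; the axis runs along the stand's y. The aluminium table is 180 x 110 x 8 mm and reaches from 5 mm behind the hinge to 175 mm in front; level, its top is 49 mm above the desk. Springs hold its front up by 2.5 degrees until it is pressed down.
- plunger_grip (a point): Centre of the lock plunger's small round pull knob: lies level along the stand's y, 22 mm thick, 22 mm long, then a 28 mm wide, 4 mm thick flange at its outer end. Axis 41 mm above the desk; when home 99 mm left of and 55 mm in front of the stand's centre. Its bracket, 26 mm wide and 54 mm high, ends 20 mm inward of this point when home; below is the desk. Axes as the stand's.
- lock_plunger (a joint): How far the plunger is pulled out along the stand's +y (m): 0 home, its pin under the table's edge, so that the table cannot be pressed down; 0.016 at its stop, pin clear. The spring takes up to about 10 N; let go before about 0.011 it springs back, beyond 0.012 it snaps on to its stop and stays there.
- knob_grip (a point): Middle of the levelling knob: upright, ribbed, round, 36 mm in diameter, gripping surface from 12.5 mm below to 12.5 mm above this point. On the stand's centre line, 70 mm in front of its centre, above the table's front. The table's top is 28 mm below this point when the bubble is centred, up to 33 mm below at the start. Can be gripped at any yaw.
- foot_screw: Levelling foot: steel screw through the table's front, 20 mm round foot below, the knob on top, all one piece. Origin on its axis, 31 mm above the foot's underside. Clockwise from above screws it down out of the table, 4 mm a radian; on its pad this raises the table's front. Needs about 0.15 N m; stays where turned; 0.5 to 1.5 rad clockwise from the start will level the table.
- foot_pad: Steel disc on the base under the foot, 28 mm in diameter, its top 14 mm above the desk; origin at the centre of its underside. At the start the foot hovers 8 to 13 mm above it; pressing the knob down against the springs (4 to 12 N with a firm grip) brings the foot onto it, then it is rigid; the knob's height then stays the same as it is turned.
- vial_centre (a point): Centre of the spirit level's glass vial, which lies on the table front to back, 85 mm behind the knob's axis: 17 mm thick, 88 mm long with its end caps, its top 25 mm above the table's top. Two dark rings 24 mm apart mark its middle.
- bubble (a joint): Place of the 17 mm long pale bubble along the vial (m): 0 centred between the lines, + towards the hinge, - towards the knob. It runs to the high end, 10 mm a degree. Unpressed, the front is high: about -0.025. Foot pressed on its pad at the start: front low, +0.008 to +0.022. With the foot on its pad one radian clockwise moves it by about -0.015.
- multimeter: flat pocket meter lying on its back, 132 x 66 x 33 mm, right of the stand; origin at the centre of its underside
- screwdriver_amber: screwdriver lying flat, 145 mm long, 21 mm thick, behind the stand; origin at the centre of its underside
- flux_tin: flat round tin, 52 mm across, 19 mm high, behind the stand to the left; origin at the centre of its underside
- masking_tape: roll of tape lying flat, 104 mm across, 25 mm high, behind the stand to the left; origin at the centre of its underside

How it is judged:
By the outcome, as a careful person would: the job done as asked, in the order asked, and still so for the second after the job is handed in, while the arm keeps its last pose, push and grip.
It also fails if it takes over 48 s, if anything falls off the work surface, if the arm or the gripper's body presses on something with over 40 N, if the wrist force passes 120 N, or if a joint passes its speed limit or range.

### The arm

A 6-joint arm with a two-finger parallel gripper is mounted at the origin on a cart in front of the work surface, level with it; the furniture and walls round the work are solid. World frame = base frame: x ahead of the robot, y to its left, z up, the work surface at z = 0. Lengths are in m, angles in rad, forces in N, time in s.
With the tool pointing down it reaches from about 0.35 to 0.975 m from the base axis. Payload 17.4 kg.
Tool frame: the origin (TCP) lies at the very end of the fingers, on their centre line; the grasp point (between the pads) lies 19 mm behind it; z points along the fingers, y is the line along which they close (so a half turn about z gives the same grasp; the last joint's range is limited). The gripper opens to 85 mm and grips with 20 to 120 N. Pads are 22 mm wide; open, the fingers measure 114 mm over their backs; the gripper's body (76 mm by 85 mm) begins 54 mm behind the grasp point. The pads swing forward as they close: fully open they stand 13 mm farther back than shut.
Start: joints at [1.252, 0.116, 1.442, -0, 1.584, -0.038], TCP at [0.187, 0.649, 0.231] pointing down, gripper open.
Joint ranges: [-2.83, 2.83], [-0.83, 2.19], [0.07, 2.5], [-1.14, 4.28], [0.01, 3], [-2.97, 2.97]. Speed limits (rad/s): [1.89, 1.89, 2.22, 3.14, 3.14, 3.14].

### API

Orientations are given as a unit quaternion [w, x, y, z].
In Python, from workcell import env gives the robot as it stands.
- The arm moves only by the tool arm_command, never from a script. Its argument "series" is a list of rows, each a list of 2 entries, a list of its own where there are three numbers: the shift along the world's x, y, z in m, then the turn, a rotation vector about the world's x, y, z in rad. In form: [[[tx, ty, tz], [rx, ry, rz]], ...]. A call has 1 to 12 rows; each row shifts and turns the commanded pose from where the row before left it; what a row does not reach is not made up. A row lasts 1/8 s, in which the tool goes at most 62.5 mm and 10.7 degrees, less where a joint would pass 70% of its speed; a pose out of reach is approached as far as the arm can. A call is refused whole if a number of a shift passes 0.0625 or a number of a turn 0.188, either way. A call with a gripper value outside its range is refused whole. "gripper" is the finger opening in m, from 0 to 0.0854, set as the call begins (left out, the last holds). The fingers move at their own pace and stop on an object; the grip force is fixed at half the most. Time passes only in rows, so rows that do not move let the fingers close. It gives the time, the measured TCP pose, the force, the opening and the grip force at its end, in the units of the state.
- env.observe(): the state, without advancing time (a new reading comes with each control period).
- env.get_image(name): name is "scene" or "top"; returns a dict with "image" (480x640x3 uint8, red, green, blue), "K" (3x3 intrinsics, pixels), "k1" (the pictures are not rectified: a ray, as slopes to the right and down, at radius r is drawn at 1 + k1 r^2 times it, then the intrinsics apply), "rvec" (rotation vector, rad) and "tvec" (3), from world to camera coordinates, as OpenCV has them. Camera axes: x right, y down, z forward; pixel columns grow to the right and rows downward; lengths in m; the calibration is good to about 2 mm. A picture is of the moment at which its call begins. There is no depth.
- env.hand_in(): hands the job in; it is judged then, once.
The state is a dict: "time": time; "q": joint angles; "dq": joint speeds; "joint_efforts": joint torques, N m; "position": TCP position; "eef_rot": TCP orientation; "ft_force": force on the tool from outside, world axes, zero at the start; "wrist_torque": the same for the moment, N m; "finger_gap": finger opening in m; "finger_force": force on a finger pad.
Only numpy, scipy, OpenCV 4.12 (cv2) and the standard library are available. Lean on these libraries where they do the work, as an engineer would, in place of code of your own. Each camera call takes 0.05 s, during which the arm holds its last target. There are 200 camera calls.

## Working session

There is one attempt and no reset: what is moved stays moved. The work goes in short steps, Python scripts to look and compute and a tool call to move; the robot and the scene stay as the last step left them, time stands still between calls to the robot, and variables do not carry over. Pictures are saved under pics/ and viewed, at most 10 in all, crops included, and the job is handed in when it is done.

Besides the shell and the picture viewer there is one more tool, called after "Call:" as name(argument=value, ...) on one line, values as JSON. arm_command: Moves the arm, as the interface text tells. Its arguments: {"type":"object","properties":{"series":{"type":"array"},"gripper":{"type":"number"}},"required":["series"]}

```bash
mkdir -p pics; cat > h.py <<'E'
import numpy as np,cv2
from workcell import env
def shot(n,f):
    d=env.get_image(n); cv2.imwrite(f,d["image"][:,:,::-1]); np.savez('cal_'+n+'.npz',**{k:np.array(d[k]) for k in("K","k1","rvec","tvec")}); return d
def cal(n):
    c=np.load('cal_'+n+'.npz'); R=cv2.Rodrigues(c['rvec'])[0]; return c['K'],float(c['k1']),R,c['tvec'].ravel()
def pix2w(n,u,v,z):
    K,k1,R,t=cal(n)
    s=cv2.undistortPoints(np.array([[[u,v]]],float),K,np.array([k1,0,0,0.])).ravel()
    d=R.T@np.array([*s,1]); o=-R.T@t
    return o+d*(z-o[2])/d[2]
def w2pix(n,P):
    K,k1,R,t=cal(n); return cv2.projectPoints(np.atleast_2d(np.array(P,float)),cv2.Rodrigues(R)[0],t,K,np.array([k1,0,0,0.]))[0][:,0]
E
python3 - <<'E'
from h import *
for n in("scene","top"):
    shot(n,f'pics/{n}0.png'); K,k,R,t=cal(n); print(n,-R.T@t,R[2],K[0,0],k)
o=env.observe(); print(o)
E
```

```text
scene [ 0.14014019 -0.61612172  0.92276538] [ 0.45058727  0.51560318 -0.72878287] 608.2537469638456 -0.11976457814226063
top [0.54906445 0.01546745 1.00818936] [ 0.11802022 -0.04015873 -0.99219882] 562.7478713145923 -0.14039118668479503
{'time': 0.1, 'q': array([ 1.25219749e+00,  1.16401948e-01,  1.44217220e+00,  6.24095281e-06,
        1.58401082e+00, -3.78040314e-02]), 'dq': array([-9.69383039e-05, -6.28304696e-04, -1.29639179e-03,  7.31356712e-04,
       -2.75029699e-03,  9.03661461e-04]), 'joint_efforts': array([ 2.77857318e-03, -7.33672929e+01, -6.33778596e+01,  6.36261757e-05,
        5.23038267e-03,  6.29078204e-05]), 'position': array([0.1870125 , 0.64840185, 0.23067664]), 'eef_rot': array([-9.10194810e-05,  1.39936563e-01,  9.90160347e-01, -4.87746753e-04]), 'ft_force': array([-1.09097378,  0.01412071, -0.30258429]), 'wrist_torque': array([-0.02050655,  0.01004111, -0.03963639]), 'finger_force': 0.0, 'finger_gap': 0.08554034246779471}
```

View pics/scene0.png

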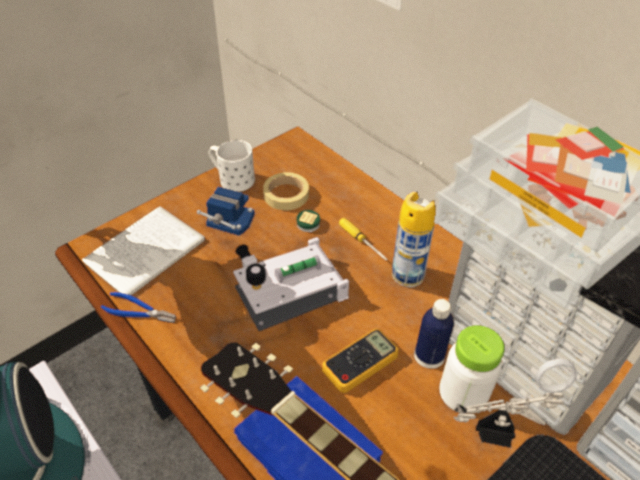

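View pics/top0.png

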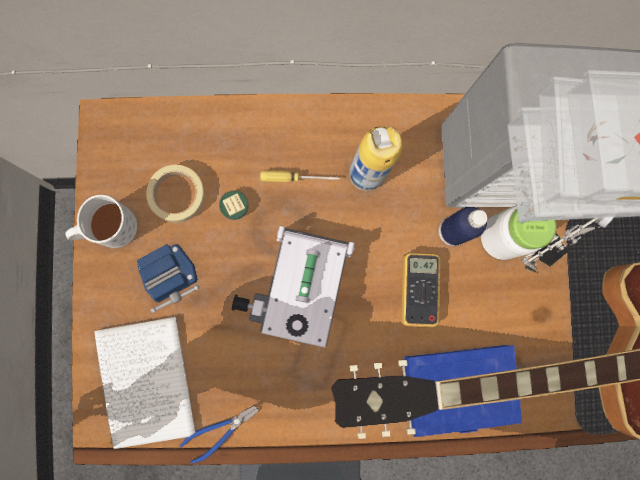

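The scene view shows the stand around (290,285). In the top view the knob is at about (297,325), the plunger at (241,303), the vial at (309,275), and the vise well to the left. I'll zoom in on the top view.

```bash
python3 - <<'E'
from h import *
i=cv2.imread('pics/top0.png')[220:360,215:375]; cv2.imwrite('pics/c1.png',cv2.resize(i,None,fx=4,fy=4,interpolation=cv2.INTER_CUBIC))
E
```

```text
(no output)
```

View pics/c1.png

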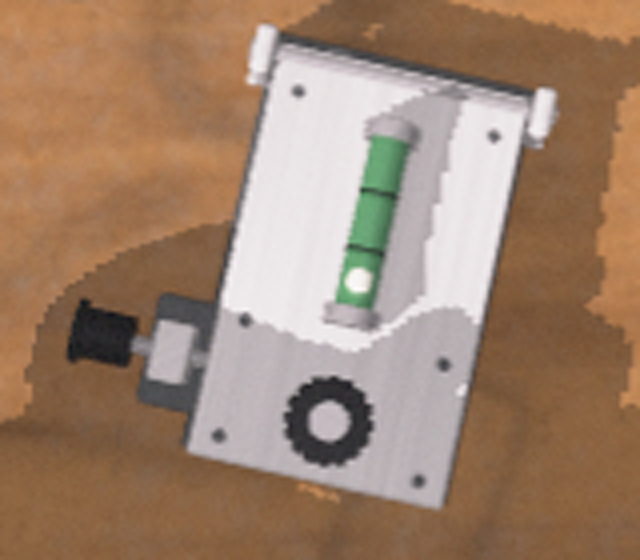

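The crop gives the knob at (328,421), the table's front corners at (188,451) and (442,507), the plunger knob at about (105,335) with its flange at (78,333), and the bubble near the knob end. I'll fit the stand pose to these points.

```bash
python3 - <<'E'
from h import *
from scipy.optimize import least_squares
L=[([-.095,.055,.0566],(188,451)),([-.095,-.055,.0566],(442,507)),([-.07,0,.100],(328,421)),
([-.055,.099,.052],(107,320)),([-.055,.112,.041],(78,333)),([.015+.044,0,.066],(393,124)),([.015-.044,0,.068],(352,316)),
([.08,0,.05],(402,87))]
P=np.array([l[0] for l in L]); px=np.array([[215+(a+.5)/4-.5,220+(b+.5)/4-.5] for _,(a,b) in L])
def W(p,P):
    c,s=np.cos(p[2]),np.sin(p[2]); P=np.atleast_2d(P); return np.c_[p[0]+c*P[:,0]-s*P[:,1],p[1]+s*P[:,0]+c*P[:,1],P[:,2]]
r=least_squares(lambda p:(w2pix('top',W(p,P))-px).ravel(),[.5,.05,0],loss='soft_l1')
print(r.x); print((w2pix('top',W(r.x,P))-px).round(1))
print('knob',W(r.x,[-.07,0,.088]),'plunger',W(r.x,[-.055,.099,.041]))
print('yaxis',W(r.x,[0,1,0])-W(r.x,[0,0,0]))
# check scene
for n,a in(('knobtop',[-.07,0,.1]),('flange',[-.055,.112,.041]),('vial',[.015,0,.066])): print(n,w2pix('scene',W(r.x,a)))
for u,v,z in((178,270,.03),(190,292,.03),(421,290,.03),(375,400,.03)): print(pix2w('top',u,v,z).round(3))
E
```

```text
[ 0.59690297 -0.01363691 -0.24071028]
[[-0.4 -0.1]
 [ 0.2  0. ]
 [ 0.2  0.5]
 [-0.2  3.7]
 [ 0.2 -1.1]
 [ 0.3 -0.9]
 [-0.7  2.2]
 [ 0.2 -2.5]]
knob [[0.52892115 0.00305056 0.088     ]] plunger [[0.56708954 0.09562039 0.041     ]]
yaxis [[0.23839249 0.97116889 0.        ]]
knobtop [[255.3018015  270.65441669]]
flange [[242.37622095 249.98669306]]
vial [[298.18186719 267.19314066]]
[0.627 0.207 0.03 ]
[0.589 0.186 0.03 ]
[ 0.583 -0.217  0.03 ]
[ 0.395 -0.13   0.03 ]
```

The fit holds: all points agree within about 1 px once my mislabelled plunger edge is set aside, and the scene view agrees too. The stand is at (0.597,-0.014) with yaw -0.241, the plunger at (0.567,0.096) and the knob at (0.529,0.003). Next I move above the plunger with the fingers closing along the stand's x.

Call:
arm_command(series=[[[0.0316,-0.0462,-0.0067],[0,0,-0.1276]],[[0.0316,-0.0462,-0.0067],[0,0,-0.1276]],[[0.0316,-0.0462,-0.0067],[0,0,-0.1276]],[[0.0316,-0.0462,-0.0067],[0,0,-0.1276]],[[0.0316,-0.0462,-0.0067],[0,0,-0.1276]],[[0.0316,-0.0462,-0.0067],[0,0,-0.1276]],[[0.0316,-0.0462,-0.0067],[0,0,-0.1276]],[[0.0316,-0.0462,-0.0067],[0,0,-0.1276]],[[0.0316,-0.0462,-0.0067],[0,0,-0.1276]],[[0.0316,-0.0462,-0.0067],[0,0,-0.1276]],[[0.0316,-0.0462,-0.0067],[0,0,-0.1276]],[[0.0316,-0.0462,-0.0067],[0,0,-0.1276]]], gripper=0.06)

```text
time: 1.6
position: [0.5669, 0.0924, 0.1505]
eef_rot: [-0.0, 0.788, 0.615, -0.0]
ft_force: [0.2, 2.0, 0.2]
finger_gap: 0.0602
finger_force: 0.0
```

```bash
cat > st.py <<'E'
from h import *
from scipy.spatial.transform import Rotation as Ro
o=env.observe(); w,x,y,z=o['eef_rot']; M=Ro.from_quat([x,y,z,w]).as_matrix()
print('t',round(o['time'],2),'p',o['position'].round(4),'yaw',round(np.arctan2(M[1,1],M[0,1]),4),'z',M[:,2].round(3),'F',o['ft_force'].round(1),'T',o['wrist_torque'].round(2),'gap',round(o['finger_gap'],4),o['finger_force'],'q',o['q'].round(3))
E
python3 st.py
```

```text
t 1.6 p [0.5669 0.0924 0.1505] yaw -0.2455 z [-0.  0. -1.] F [0.2 2.  0.2] T [ 0.   -0.   -0.05] gap 0.0602 0.0 q [ 0.117 -0.07   1.762  0.     1.449  0.363]
```

Call:
arm_command(series=[[[0,0.001,-0.03],[0,0,0.004]],[[0,0,-0.03],[0,0,0]],[[0,0,-0.025],[0,0,0]],[[0,0,0],[0,0,0]],[[0,0,0],[0,0,0]]])

```text
time: 2.22
position: [0.5667, 0.0953, 0.067]
eef_rot: [0.0, 0.786, 0.619, 0.0]
ft_force: [-0.1, 0.4, -0.0]
finger_gap: 0.0597
finger_force: 0.0
```

```bash
python3 st.py; python3 - <<'E'
from h import *
shot('top','pics/top1.png'); shot('scene','pics/scene1.png')
a=cv2.resize(cv2.imread('pics/top1.png')[240:360,190:330],None,fx=4,fy=4,interpolation=2)[:, :400]
b=cv2.resize(cv2.imread('pics/scene1.png')[190:310,190:290],None,fx=4,fy=4,interpolation=2)
cv2.imwrite('pics/c2.png',np.hstack([a,b]))
print(w2pix('scene',[.567,.0956,.041]),w2pix('top',[.567,.0956,.041]))
E
```

```text
t 2.23 p [0.5667 0.0953 0.067 ] yaw -0.2371 z [ 0.001  0.    -1.   ] F [-0.1  0.4 -0. ] T [ 0.    0.01 -0.02] gap 0.0597 0.0 q [ 0.122 -0.008  1.843  0.     1.306  0.359]
[[244.83066988 254.27608816]] [[241.76335643 303.44979902]]
```

View pics/c2.png

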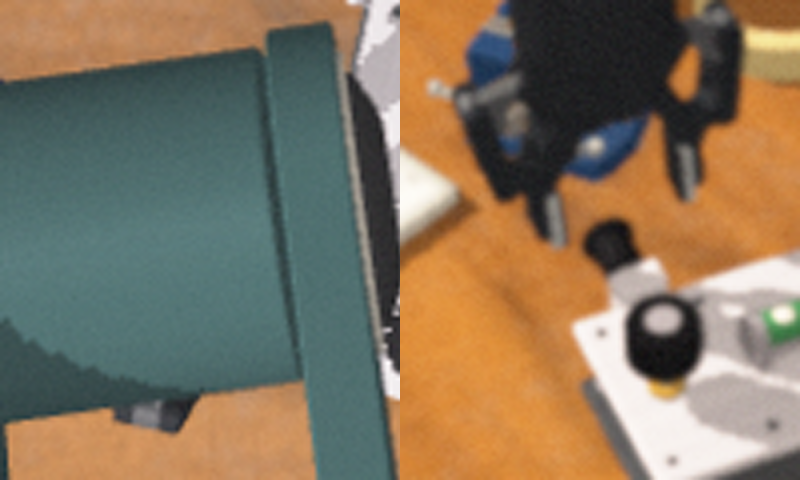

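The fingers straddle the plunger knob: tips at crop (555,235) and (688,190), knob at (612,245). I descend and close.

Call:
arm_command(series=[[[0,-0.0015,-0.015],[0,0,0]],[[0,0,-0.015],[0,0,0]],[[0,0,-0.014],[0,0,0]],[[0,0,0],[0,0,0]]])

```text
time: 2.82
position: [0.5654, 0.0936, 0.0202]
eef_rot: [-0.001, 0.786, 0.618, -0.001]
ft_force: [-0.1, 0.0, 0.3]
finger_gap: 0.0598
finger_force: 0.0
```

Call:
arm_command(series=[[[0,0,0],[0,0,0]],[[0,0,0],[0,0,0]],[[0,0,0],[0,0,0]],[[0,0,0],[0,0,0]],[[0,0,0],[0,0,0]],[[0,0,0],[0,0,0]],[[0,0,0],[0,0,0]],[[0,0,0],[0,0,0]]], gripper=0.012)

```text
time: 3.82
position: [0.5648, 0.0944, 0.0225]
eef_rot: [-0.002, 0.786, 0.619, -0.001]
ft_force: [-20.6, 4.7, 13.0]
finger_gap: 0.0203
finger_force: 58.0
```

```bash
python3 st.py
```

```text
t 3.83 p [0.5648 0.0944 0.0225] yaw -0.2369 z [-0.004  0.001 -1.   ] F [-20.6   4.7  13. ] T [0.79 3.22 0.  ] gap 0.0203 58.00349950790405 q [0.12  0.035 1.878 0.002 1.232 0.357]
```

Gripped, with about 20 N of side load from a small misalignment. I relieve that first, then pull.

Call:
arm_command(series=[[[-0.002,0.0005,0],[0,0,0]],[[0,0,0],[0,0,0]],[[0,0,0],[0,0,0]]])

```text
time: 4.2
position: [0.5644, 0.0945, 0.0227]
eef_rot: [-0.0, 0.786, 0.619, 0.0]
ft_force: [-5.4, 2.7, 7.2]
finger_gap: 0.0203
finger_force: 59.0
```

```bash
python3 st.py
```

```text
t 4.2 p [0.5644 0.0945 0.0227] yaw -0.2371 z [ 0.     0.001 -1.   ] F [-5.4  2.7  7.2] T [0.44 0.92 0.18] gap 0.0203 59.0433794260025 q [1.210e-01 3.100e-02 1.881e+00 1.000e-03 1.228e+00 3.580e-01]
```

Call:
arm_command(series=[[[0.0006,0.0024,0],[0,0,0]],[[0.0006,0.0024,0],[0,0,0]],[[0.0006,0.0024,0],[0,0,0]],[[0.0006,0.0024,0],[0,0,0]],[[0.0006,0.0024,0],[0,0,0]],[[0.0006,0.0024,0],[0,0,0]],[[0,0,0],[0,0,0]],[[0,0,0],[0,0,0]]])

```text
time: 5.2
position: [0.568, 0.1091, 0.0227]
eef_rot: [-0.0, 0.786, 0.619, 0.0]
ft_force: [-4.6, 3.5, 6.8]
finger_gap: 0.0202
finger_force: 58.9
```

```bash
python3 st.py
```

```text
t 5.2 p [0.568  0.1091 0.0227] yaw -0.2369 z [ 0.     0.001 -1.   ] F [-4.6  3.5  6.8] T [0.79 0.8  0.13] gap 0.0202 58.93572270870209 q [1.450e-01 4.500e-02 1.868e+00 1.000e-03 1.229e+00 3.820e-01]
```

It moved 15 mm and the plunger now pulls outward, so it is past the snap. I go on to the stop.

Call:
arm_command(series=[[[0.0003,0.0012,0],[0,0,0]],[[0.0003,0.0012,0],[0,0,0]],[[0,0,0],[0,0,0]],[[0,0,0],[0,0,0]]])

```text
time: 5.7
position: [0.5683, 0.1101, 0.0226]
eef_rot: [0.0, 0.786, 0.618, -0.001]
ft_force: [-8.3, -8.3, 9.5]
finger_gap: 0.02
finger_force: 59.5
```

```bash
python3 st.py
```

```text
t 5.7 p [0.5683 0.1101 0.0226] yaw -0.2372 z [-0.001 -0.002 -1.   ] F [-8.3 -8.3  9.5] T [-1.22  1.44  0.18] gap 0.02 59.45904493331909 q [ 0.148  0.047  1.866 -0.002  1.23   0.386]
```

The stop is reached after 16.1 mm of travel, with the force rising against it. I release and lift.

Call:
arm_command(series=[[[0,0,0],[0,0,0]],[[0,0,0],[0,0,0]],[[0,0,0],[0,0,0]],[[0,0,0],[0,0,0]],[[0,0,0.02],[0,0,0]],[[0,0,0.04],[0,0,0]],[[0,0,0.05],[0,0,0]],[[0,0,0.03],[0,0,0]]], gripper=0.06)

```text
time: 6.7
position: [0.569, 0.1111, 0.1663]
eef_rot: [0.001, 0.786, 0.618, 0.002]
ft_force: [-1.1, 0.0, -1.3]
finger_gap: 0.0604
finger_force: 0.0
```

```bash
python3 st.py
```

```text
t 6.7 p [0.569  0.1111 0.1663] yaw -0.2371 z [ 0.004  0.001 -1.   ] F [-1.1  0.  -1.3] T [ 0.05  0.01 -0.02] gap 0.0604 0.0 q [ 0.149 -0.069  1.735 -0.     1.472  0.386]
```

```bash
python3 - <<'E'
from h import *
from scipy.optimize import least_squares
def tri(a,b): 
    f=lambda P:np.r_[w2pix('top',P)[0]-a,w2pix('scene',P)[0]-b]
    r=least_squares(f,[.53,0,.1]); return r.x,r.fun
print(tri(np.array([215+328.5/4-.5,220+421.5/4-.5]),np.array([190+262.5/4-.5,190+319.5/4-.5])))
E
```

```text
(array([0.52955431, 0.00358722, 0.10259777]), array([-0.08067948,  0.13125576,  0.17281478, -0.01636057]))
```

Call:
arm_command(series=[[[-0.0045,-0.0119,0],[0,0,0.1746]],[[-0.0045,-0.0119,0],[0,0,0.1746]],[[-0.0045,-0.0119,0],[0,0,0.1746]],[[-0.0045,-0.0119,0],[0,0,0.1746]],[[-0.0045,-0.0119,0],[0,0,0.1746]],[[-0.0045,-0.0119,0],[0,0,0.1746]],[[-0.0045,-0.0119,0],[0,0,0.1746]],[[-0.0045,-0.0119,0],[0,0,0.1746]],[[-0.0045,-0.0119,0],[0,0,0.1746]],[[0,0,0],[0,0,0]],[[0,0,0],[0,0,0]]], gripper=0.07)

```text
time: 8.07
position: [0.5282, 0.0041, 0.1627]
eef_rot: [0.0, 0.12, 0.993, 0.0]
ft_force: [-0.1, 0.2, -0.3]
finger_gap: 0.0696
finger_force: 0.0
```

```bash
python3 st.py; python3 - <<'E'
from h import *
shot('top','pics/top2.png'); shot('scene','pics/scene2.png')
a=cv2.resize(cv2.imread('pics/top2.png')[230:350,225:345],None,fx=3.3,fy=3.3,interpolation=2)
b=cv2.resize(cv2.imread('pics/scene2.png')[190:310,220:340],None,fx=3.3,fy=3.3,interpolation=2)
cv2.imwrite('pics/c3.png',np.hstack([a,b]))
E
```

```text
t 8.07 p [0.5282 0.0041 0.1627] yaw 1.3299 z [ 0.001  0.    -1.   ] F [-0.1  0.2 -0.3] T [-0.02 -0.05  0.03] gap 0.0696 0.0 q [-0.041 -0.182  1.843  0.     1.479 -1.37 ]
```

View pics/c3.png

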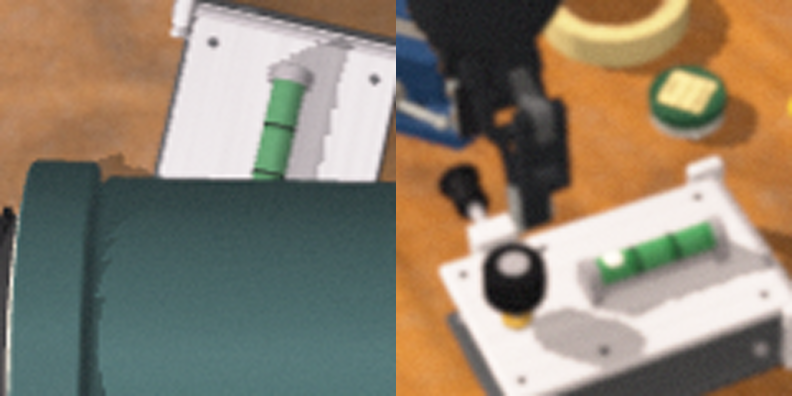

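The plunger is out, with its longer shaft showing, and the bubble is at the knob end. The knob triangulates to (0.5295,0.0036) with its top at 0.1026, so the grip point is about 0.090 high. I descend and grip.

Call:
arm_command(series=[[[0,0,-0.025],[0,0,0]],[[0,0,-0.025],[0,0,0]],[[0,0,-0.02],[0,0,0]],[[0,0,-0.02],[0,0,0]],[[0,0,0],[0,0,0]],[[0,0,0],[0,0,0]]])

```text
time: 8.93
position: [0.5283, 0.0039, 0.0726]
eef_rot: [0.0, 0.118, 0.993, 0.0]
ft_force: [-0.1, 0.9, 0.2]
finger_gap: 0.07
finger_force: 0.0
```

Call:
arm_command(series=[[[0,0,0],[0,0,0]],[[0,0,0],[0,0,0]],[[0,0,0],[0,0,0]],[[0,0,0],[0,0,0]],[[0,0,0],[0,0,0]],[[0,0,0],[0,0,0]],[[0,0,0],[0,0,0]]], gripper=0.02)

```text
time: 9.8
position: [0.5284, 0.0046, 0.0727]
eef_rot: [0.001, 0.118, 0.993, 0.001]
ft_force: [-0.2, 7.8, 3.0]
finger_gap: 0.0344
finger_force: 59.4
```

```bash
python3 st.py
```

```text
t 9.8 p [0.5284 0.0046 0.0727] yaw 1.3344 z [ 0.001  0.002 -1.   ] F [-0.2  7.8  3. ] T [ 1.12 -0.06 -0.  ] gap 0.0344 59.38846170902252 q [-0.04  -0.117  1.937  0.002  1.321 -1.375]
```

Gripped. Now press down, drifting slightly toward the front as the table swings.

Call:
arm_command(series=[[[-0.0003,0.0006,-0.002],[0,0,0]],[[-0.0004,0.0006,-0.002],[0,0,0]],[[-0.0004,0.0001,-0.002],[0,0,0]],[[-0.0004,0.0001,-0.002],[0,0,0]],[[0,0,0],[0,0,0]],[[0,0,0],[0,0,0]]])

```text
time: 10.55
position: [0.5267, 0.0055, 0.0646]
eef_rot: [0.0, 0.118, 0.993, 0.0]
ft_force: [-3.3, 3.7, 6.8]
finger_gap: 0.0345
finger_force: 59.9
```

```bash
python3 st.py
```

```text
t 10.55 p [0.5267 0.0055 0.0646] yaw 1.3342 z [ 0.001  0.    -1.   ] F [-3.3  3.7  6.8] T [0.52 0.27 0.02] gap 0.0345 59.878681898117065 q [-0.038 -0.113  1.947  0.     1.307 -1.373]
```

Call:
arm_command(series=[[[-0.0005,0.0003,-0.0015],[0,0,0]],[[-0.0005,0.0003,-0.0015],[0,0,0]],[[0,0,0],[0,0,0]],[[0,0,0],[0,0,0]]])

```text
time: 11.05
position: [0.526, 0.0057, 0.0619]
eef_rot: [0.001, 0.118, 0.993, -0.0]
ft_force: [-1.7, 1.1, 7.0]
finger_gap: 0.0342
finger_force: 60.0
```

```bash
python3 st.py
```

```text
t 11.05 p [0.526  0.0057 0.0619] yaw 1.334 z [ 0.002 -0.    -1.   ] F [-1.7  1.1  7. ] T [-0.07 -0.17 -0.1 ] gap 0.0342 60.01979649066925 q [-0.037 -0.113  1.951 -0.     1.301 -1.371]
```

Call:
arm_command(series=[[[-0.0003,0.0001,-0.0015],[0,0,0]],[[-0.0003,0.0001,-0.0015],[0,0,0]],[[0,0,0],[0,0,0]],[[0,0,0],[0,0,0]]])

```text
time: 11.55
position: [0.5263, 0.0057, 0.0613]
eef_rot: [0.002, 0.118, 0.993, -0.0]
ft_force: [-10.7, -0.4, 33.1]
finger_gap: 0.0344
finger_force: 62.8
```

```bash
python3 st.py
```

```text
t 11.55 p [0.5263 0.0057 0.0613] yaw 1.334 z [ 0.004 -0.001 -1.   ] F [-10.7  -0.4  33.1] T [-0.26  1.42 -0.07] gap 0.0344 62.82364010810852 q [-3.700e-02 -1.130e-01  1.953e+00 -1.000e-03  1.298e+00 -1.371e+00]
```

The foot is on its pad: the force jumped to 33 N at z ≈ 0.0613. I ease off a little and look at the bubble.

Call:
arm_command(series=[[[-0.0003,0,0.0007],[0,0,0]],[[0,0,0],[0,0,0]],[[0,0,0],[0,0,0]]])

```text
time: 11.92
position: [0.5261, 0.0058, 0.0615]
eef_rot: [0.002, 0.118, 0.993, -0.0]
ft_force: [-5.2, -0.9, 24.0]
finger_gap: 0.0343
finger_force: 61.8
```

```bash
python3 st.py; python3 - <<'E'
from h import *
shot('top','pics/top3.png'); shot('scene','pics/scene3.png')
a=cv2.resize(cv2.imread('pics/top3.png')[235:305,280:335],None,fx=7,fy=7,interpolation=2)
b=cv2.resize(cv2.imread('pics/scene3.png')[240:310,270:325],None,fx=7,fy=7,interpolation=2)
cv2.imwrite('pics/c4.png',np.hstack([a,b]))
E
```

```text
t 11.93 p [0.5261 0.0058 0.0615] yaw 1.334 z [ 0.004 -0.001 -1.   ] F [-5.2 -0.9 24. ] T [-0.22  0.48 -0.15] gap 0.0343 61.79482698440552 q [-0.037 -0.114  1.953 -0.     1.298 -1.371]
```

View pics/c4.png

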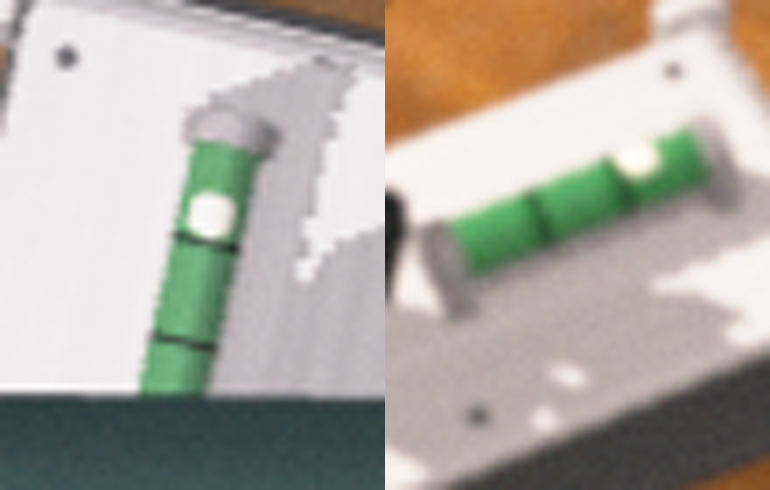

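In the top view the rings are at crop (205,240) and (185,340), and the bubble is at (212,215). That puts it about +0.018, so roughly 1.2 rad clockwise.

Call:
arm_command(series=[[[0,0,0],[0,0,-0.1]],[[0,0,0],[0,0,-0.1]],[[0,0,0],[0,0,-0.1]],[[0,0,0],[0,0,-0.1]],[[0,0,0],[0,0,-0.1]],[[0,0,0],[0,0,-0.1]],[[0,0,0],[0,0,0]]])

```text
time: 12.9
position: [0.5264, 0.0056, 0.0614]
eef_rot: [0.003, 0.407, 0.913, 0.001]
ft_force: [-1.9, -2.9, 22.8]
finger_gap: 0.0343
finger_force: 61.5
```

```bash
python3 st.py
```

```text
t 12.9 p [0.5264 0.0056 0.0614] yaw 0.7323 z [ 0.005 -0.001 -1.   ] F [-1.9 -2.9 22.8] T [-0.39  0.02 -0.14] gap 0.0343 61.48719906806946 q [-3.700e-02 -1.140e-01  1.953e+00 -1.000e-03  1.297e+00 -7.700e-01]
```

Call:
arm_command(series=[[[0,0,0],[0,0,-0.1]],[[0,0,0],[0,0,-0.1]],[[0,0,0],[0,0,-0.1]],[[0,0,0],[0,0,-0.1]],[[0,0,0],[0,0,-0.1]],[[0,0,0],[0,0,0]],[[0,0,0],[0,0,0]]])

```text
time: 13.78
position: [0.5265, 0.0054, 0.0615]
eef_rot: [0.002, 0.62, 0.785, 0.001]
ft_force: [-1.2, -3.9, 22.0]
finger_gap: 0.0343
finger_force: 61.4
```

```bash
python3 st.py; cat > bub.py <<'E'
from h import *
import sys
n=sys.argv[1]
shot('top',f'pics/top{n}.png'); shot('scene',f'pics/scene{n}.png')
a=cv2.resize(cv2.imread(f'pics/top{n}.png')[235:305,280:335],None,fx=7,fy=7,interpolation=2)
b=cv2.resize(cv2.imread(f'pics/scene{n}.png')[240:310,270:325],None,fx=7,fy=7,interpolation=2)
cv2.imwrite(f'pics/c{n}.png',np.hstack([a,b]))
for k in('top','scene'):
    i=cv2.imread(f'pics/{k}{n}.png').astype(float); y0,y1,x0,x1=(252,300,296,320) if k=='top' else (252,285,330-48,322)
    if k=='top': y0,y1,x0,x1=255,292,298,318
    else: y0,y1,x0,x1=255,279,281,319
    s=i[y0:y1,x0:x1]; g=cv2.inRange(s,(0,60,0),(140,255,140)) # vial green
    sat=s.max(2)-s.min(2); 
    print(k); 
    if k=='top':
        for y in range(y0,y1): print(y,s[y-y0].astype(int)[:,2].tolist())
E
python3 bub.py 5 | head -0
```

```text
t 13.78 p [0.5265 0.0054 0.0615] yaw 0.2338 z [ 0.005 -0.001 -1.   ] F [-1.2 -3.9 22. ] T [-0.72 -0.12 -0.13] gap 0.0343 61.40045642852783 q [-3.800e-02 -1.130e-01  1.953e+00 -1.000e-03  1.297e+00 -2.710e-01]Exception ignored on flushing sys.stdout:
BrokenPipeError: [Errno 32] Broken pipe
```

View pics/c5.png

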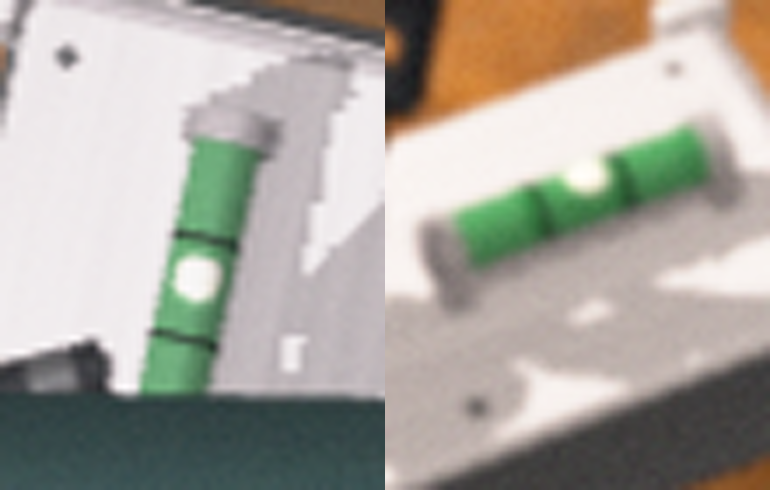

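The bubble is at (197,278) between the rings at y 240 and 340 (middle about 290), so about +2.7 mm remains. I turn 0.17 rad more and then measure finely.

Call:
arm_command(series=[[[0,0,0],[0,0,-0.09]],[[0,0,0],[0,0,-0.08]],[[0,0,0],[0,0,0]],[[0,0,0],[0,0,0]],[[0,0,0],[0,0,0]]])

```text
time: 14.5
position: [0.5264, 0.0054, 0.0614]
eef_rot: [0.002, 0.684, 0.729, 0.001]
ft_force: [0.4, -4.8, 21.0]
finger_gap: 0.0342
finger_force: 61.4
```

```bash
python3 st.py; cat > bub.py <<'E'
from h import *
import sys
n=sys.argv[1]
for k,A,B in(('top',(203,240),(183,340)),('scene',(540,215),(624,180))):
    shot(k,f'pics/{k}{n}.png'); i=cv2.imread(f'pics/{k}{n}.png').astype(np.float32)
    ox,oy=(280,235) if k=='top' else (270-55,240)
    a,b=[np.array([ox+(p[0]+.5)/7-.5,oy+(p[1]+.5)/7-.5]) for p in(A,B)]
    d=b-a; t=np.linspace(-.3,1.3,321); nrm=np.array([-d[1],d[0]])/np.linalg.norm(d)
    acc=np.array([[cv2.remap(i,*[((a+s*d+w*nrm)[j]).reshape(1,1).astype(np.float32) for j in(0,1)],cv2.INTER_LINEAR)[0,0] for s in t] for w in np.linspace(-2.5,2.5,11)])
    dark=np.clip(75-acc[...,1].mean(0),0,None) if 0 else acc[...,1].mean(0)
    r=[]
    for c in(0,1):
        m=abs(t-c)<.12; base=dark[m].max(); wt=np.clip(base-dark[m]-.4*(base-dark[m].min()),0,None); r.append((wt*t[m]).sum()/wt.sum())
    R=acc[...,2].mean(0); m=(t>-.2)&(t<1.2); wt=np.clip(R-R[m].min()-.5*(R[m].max()-R[m].min()),0,None)*m
    c=(wt*t).sum()/wt.sum(); print(k,'rings',np.round(r,3),'bubble mm from mid',round((c-np.mean(r))/(r[1]-r[0])*24,2))
E
python3 bub.py 6
python3 - <<'E'
from h import *
a=cv2.resize(cv2.imread('pics/top6.png')[235:305,280:335],None,fx=7,fy=7,interpolation=2)
b=cv2.resize(cv2.imread('pics/scene6.png')[240:310,270:325],None,fx=7,fy=7,interpolation=2)
cv2.imwrite('pics/c6.png',np.hstack([a,b]))
E
```

```text
t 14.5 p [0.5264 0.0054 0.0614] yaw 0.0639 z [ 0.005 -0.001 -1.   ] F [ 0.4 -4.8 21. ] T [-0.79  0.   -0.11] gap 0.0342 61.40161871910095 q [-3.800e-02 -1.130e-01  1.953e+00 -1.000e-03  1.297e+00 -1.010e-01]
top rings [-0.029  0.975] bubble mm from mid 0.02
scene rings [0.03 1.  ] bubble mm from mid 0.7
```

View pics/c6.png

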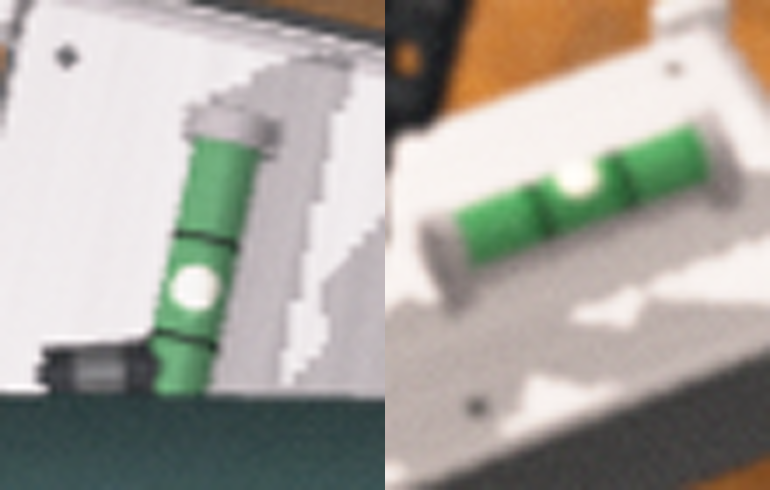

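The bubble is centred in the top view, with a measured offset of 0.02 mm. The scene view reads 0.7 mm, which I put down to its oblique angle. The foot is pressed at about 21 N, the grip is firm at 61 N, and the plunger was seen at its stop. Handing in.

```bash
python3 -c "
from h import *
print(env.hand_in())"
```

```text
the job is handed in; nothing more can be done
None
```

I pulled the plunger to its stop and levelled the table, then handed in with the knob still gripped, the foot pressed on its pad at about 21 N and the bubble centred (0.02 mm off in the top view); the judge's verdict wasn't shown.

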